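# Set the tablet stand's leg to its mark and close the cam

## Task

Set the recline of the tablet stand on the tray: pull its sprung leg by the black pull head right out to the stop, with the orange cam slide left open, then let it back in until the yellow pointer is level with the red length mark. Holding the leg there, slide the orange cam fully shut against the pull head, and finish still gripping the pull head and the shut cam between the fingers with the pointer at the mark (do not let go: the spring would run the leg back in). Leave the two remotes, the coaster and the bottle as they are.

Things in the scene. Friction and masses are not known exactly. Their poses are not given: they have to be found in the camera images.
- tray: Aluminium tray, 340 x 500 mm, 16 mm rim, fixed; its floor is 6 mm above the sideboard. Origin at its centre, on the sideboard's top; z up, +y the way the leg pulls out. It carries the tablet stand: the leg's rail (42 mm wide, 22 mm high, x = 0, ending at y = 65 mm) and the hinged tablet (see tablet_hinge).
- leg (a joint): How far the leg is pulled out along the tray's +y, in m: 0 fully in, 0.060 at the stop. A spring always pulls it in (5 to 6 N at 0, 8 to 9.5 N at the stop): unheld it runs back to 0, even with the cam shut. Its motion also reclines the tablet.
- mark (a joint): Where the red length mark is set, in m, on the same scale as leg: the yellow pointer is level with the mark when leg equals this value (between 0.018 and 0.045).
- cam (a joint): How far the orange cam slide is shut, in m: 0 open, 0.012 fully shut (it then meets the pull head's stem). It rides on the leg and slides along the tray's -x; it takes about 3 N to slide and stays where it is left. It starts between 0 and 0.002.
- pull_head (a point): Black plastic head on the leg's outer end, a T from above. Origin on the leg's centre line, 6 mm above the sideboard, axes as the tray's; with the leg in it is at x = 0, y = 110 mm of the tray. Stem: x -16 to +10, y -16 to +14, z 8 to 50 mm. The T's crossbar is crossbar. Beside the stem (+-60 mm in x, 40 mm to -y) the tray is bare but for the leg (26 mm wide) and the cam.
- cam_tab (a point): Orange grip tab of the cam slide, on the stem's +x side: 12 mm thick (x), y -13 to +9 mm and z 18 to 50 mm in the pull head's frame. Origin under its middle, at the height of the pull head's origin, axes as the tray's. Its outer (+x) face is at x = +34 mm of the pull head when open, +22 mm when shut: stem and shut cam together are 38 mm wide, their middle at x = +3 mm.
- grip (a point): Where to grip: x = +3 mm, y = 0, z = 32 mm of the pull head (38 mm above the sideboard), midway between the stem's -x face and the outer face of the shut cam. Axes as the tray's. Two fingers that close along x, one on each side, squeeze the stem's -x face and push the cam shut.
- crossbar (a point): Middle of the inner (-y) face of the pull head's black crossbar: x = +3 mm, y = +14 mm, z = 30 mm of the pull head. The bar is 92 mm long in x, 10 mm thick, z 10 to 50 mm of the pull head. Two open fingers, one on each side of stem and cam, come down just to its -y side and draw the leg out by pushing it toward +y; the spring keeps it against them as they go back.
- tablet_hinge (a point): Middle of the hinge at the foot of the tablet in its grey case (210 mm wide in x, 155 mm tall, 15 mm thick), at y = -130 mm, z = 18 mm of the tray. The tablet leans back toward +y, from 15 degrees (leg in) to 40 degrees (leg out); its top edge stays below 0.18 m and at y under -20 mm of the tray.
- pointer (a point): Tip of the yellow pointer on the leg, over the white scale strip on the rail's -x side; 95 mm to -y of the pull head's origin and 20 mm to its -x, 31 mm above the sideboard.
- mark_line (a point): Inner end of the red length mark (6 mm wide in y), clipped on the white scale strip, at the same x and height as the pointer's tip. Its y is along the tray's +y.
- remote_black: Black TV remote, 42 x 160 x 18 mm, lying loose on the tray beside the leg, long side along the leg; origin under its centre. Leave alone.
- remote_silver: Silver remote, 42 x 160 x 18 mm, lying loose on the tray on the other side of the leg; origin under its centre. Leave alone.
- coaster: White ceramic coaster, 84 mm across, 8 mm thick, loose on the tray in front of the tablet's screen; origin under its centre. Leave alone.
- bottle: Green glass bottle, empty and capped, 66 mm across, 200 mm tall, standing loose on the tray in front of the tablet's screen; origin under its centre. Leave alone.

How it is judged:
By the outcome, as a careful person would: the job done as asked, in the order asked, and still so for the second after the job is handed in, while the arm keeps its last pose, push and grip.
It also fails if it takes over 45 s, if anything falls off the work surface, if the arm or the gripper's body presses on something with over 40 N, if the wrist force passes 120 N, or if a joint passes its speed limit or range.

## Robot

A 7-joint arm with a two-finger parallel gripper is mounted at the origin on the work surface. World frame = base frame: x ahead of the robot, y to its left, z up, the work surface at z = 0. Lengths are in m, angles in rad, forces in N, time in s.
With the tool pointing down it reaches from about 0.35 to 0.9 m from the base axis. Payload 8.1 kg.
Tool frame: the origin (TCP) lies between the finger pads; the fingertips stand 22 mm ahead of it and the grasp point (between the pads) lies 3 mm ahead of it (arm.tip_reach is the distance from the TCP to the fingertips, in m); z points along the fingers, y is the line along which they close (so a half turn about z gives the same grasp; the last joint's range is limited). The gripper opens to 92 mm and grips with 3 to 60 N. Pads are 19 mm wide; open, the fingers measure 130 mm over their backs; the gripper's body (75 mm by 190 mm) begins 47 mm behind the grasp point.
Start: joints at [-1.225, 0.434, 0.025, 1.573, -0.012, 1.134, -0.075], TCP at [0.271, 0.563, 0.249] pointing down, gripper open.
Joint ranges: [-2.62, 2.62], [-0.44, 2.09], [-1.27, 1.32], [0.08, 2.57], [-1.32, 4.46], [0.12, 2], [-2.74, 2.74]. Speed limits (rad/s): [2.22, 2.22, 3.01, 3.01, 3.14, 3.14, 3.14].

## Interface

Orientations are given as a rotation vector (axis times angle).
In Python, from cell import telemetry, vision, job, arm gives the robot as it stands. The module is installed in compiled form; this text tells all that it offers.
- The arm moves only by the shell command python3 -m creep 'ROWS' [FORCE]. ROWS is text: rows parted by semicolons, each of 7 numbers parted by spaces: the finger opening in cm, from 0 to 9.18, then the shift along the tool's x, y, z in cm, then the turn, a rotation vector about the tool's x, y, z in degrees. A call has 1 to 5 rows; each row is the pose to reach, as a shift and turn from the pose commanded when the call began, along the tool's axes at that moment; what a row does not reach only later rows make up. A row lasts 1/8 s, in which the tool goes at most 62.5 mm and 10.7 degrees, less where a joint would pass 70% of its speed; a pose out of reach is approached as far as the arm can. A call with a gripper value outside its range is refused whole. The fingers move at their own pace and stop on an object; FORCE is the grip in N (left out, the last holds). Time passes only in rows, so rows that repeat a pose let the fingers close. It gives the time, the measured TCP pose, the force, the opening and the grip force at its end, in the units of the state.
- telemetry.observe(): the state, without advancing time (a new reading comes with each control period).
- vision.get_image(name): name is "scene" or "top" or "wrist"; returns the picture (480x640x3 uint8, red, green, blue); there is no depth.
- vision.camera_info(name): a dict with "fov_y" (degrees; the focal length in pixels is half the picture's height over the tangent of half this angle, whatever the lens; pixels are square), "cx", "cy" (the principal point, pixels), "extrinsics" (4x4, takes a point from camera to world coordinates). Camera axes: x right, y down, z forward; pixel columns grow to the right and rows downward; lengths in m; the calibration is good to about 2 mm. A picture is of the moment at which its call begins: read the wrist's pose just before it. camera_info takes no time and is no camera call; for the wrist camera it gives the pose at the moment of the call.
- job.sign_off(): hands the job in; it is judged then, once.
The state is a dict: "clock": time; "joints": joint angles; "dq": joint speeds; "joint_efforts": joint torques, N m; "position": TCP position; "ee_rot": TCP orientation; "force": force on the tool from outside, world axes, zero at the start; "ft_torque": the same for the moment, N m; "width": opening from 0.0 (shut) to 1.0 (fully open); "gripper_force": force on a finger pad.
Only numpy, scipy, OpenCV 4.12 (cv2) and the standard library are available. Lean on these libraries where they do the work, as an engineer would, in place of code of your own. Each camera call takes 0.05 s, during which the arm holds its last target. There are 200 camera calls.

## Working session

There is one attempt and no reset: what is moved stays moved. The work goes in short steps, Python scripts to look and compute and a shell command to move; the robot and the scene stay as the last step left them, time stands still between calls to the robot, and variables do not carry over. Pictures are saved under pics/ and viewed, at most 10 in all, crops included, and the job is handed in when it is done.

```bash
mkdir -p pics
python3 - <<'E'
from cell import telemetry, vision
import cv2,numpy as np
s=telemetry.observe();print({k:np.round(v,4).tolist() for k,v in s.items()})
for n in("scene","top"):
    im=vision.get_image(n);cv2.imwrite(f"pics/{n}0.png",im[:,:,::-1]);c=vision.camera_info(n);print(n,c["fov_y"],c["cx"],c["cy"],np.round(c["extrinsics"],4).tolist(), c.keys())
E
```

```text
{'clock': 0.0, 'joints': [-1.2246, 0.4352, 0.025, 1.5741, -0.0116, 1.134, -0.0751], 'dq': [0.0, -0.0002, 0.0004, -0.0002, -0.0004, 0.0015, 0.0018], 'joint_efforts': [0.0001, -66.7843, 0.9847, -31.4466, -0.0606, 0.0428, 0.0002], 'position': [0.271, 0.5627, 0.248], 'ee_rot': [-0.6991, -3.0626, 0.0024], 'force': [0.3217, 0.2367, -0.487], 'ft_torque': [0.0261, 0.0197, -0.0128], 'gripper_force': 0.0, 'width': 1.0021}
scene 46.004955988113224 321.40376295784904 241.33310197725004 [[-0.1261, 0.6984, -0.7045, 1.1317], [0.992, 0.0892, -0.0891, 0.0099], [0.0006, -0.7101, -0.7041, 0.6257], [0.0, 0.0, 0.0, 1.0]] dict_keys(['fov_y', 'cx', 'cy', 'extrinsics'])
top 48.530113619479536 316.0887312924499 240.1610469357692 [[0.0236, -0.9926, 0.1194, 0.4699], [-0.9989, -0.0283, -0.0379, -0.0435], [0.041, -0.1184, -0.9921, 0.8852], [0.0, 0.0, 0.0, 1.0]] dict_keys(['fov_y', 'cx', 'cy', 'extrinsics'])
```

View pics/top0.png

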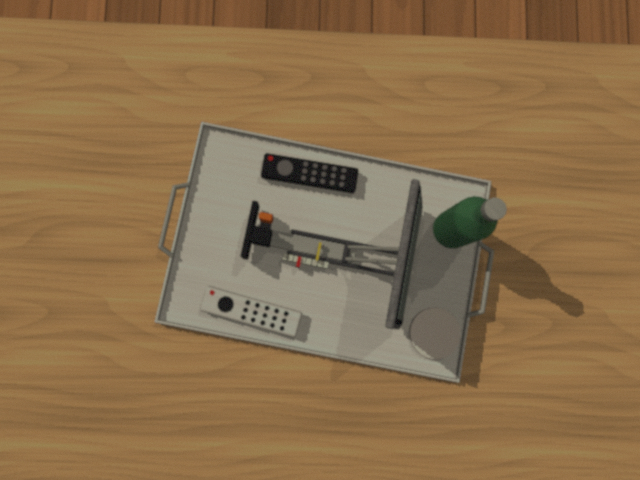

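View pics/scene0.png

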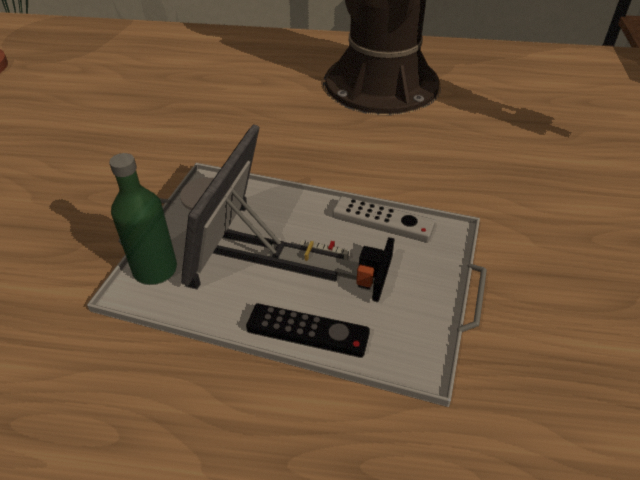

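Top view: tray rim corners are about (203,124), (490,182), (458,381) and (157,322). The crossbar is near (249,230), the orange tab at (266,216), the yellow pointer at (319,252) and the red mark at (298,262). I'll enlarge that area.

```bash
cat > h.py <<'E'
import numpy as np,cv2
from cell import vision,telemetry
from scipy.spatial.transform import Rotation as R
def ray(n,u,v,z,c=None):
    c=c or vision.camera_info(n);f=240/np.tan(np.radians(c["fov_y"]/2));E=np.array(c["extrinsics"])
    d=E[:3,:3]@[(u-c["cx"])/f,(v-c["cy"])/f,1];return E[:3,3]+d*(z-E[2,3])/d[2]
def proj(n,p,c=None):
    c=c or vision.camera_info(n);f=240/np.tan(np.radians(c["fov_y"]/2));E=np.array(c["extrinsics"])
    q=(np.atleast_2d(p)-E[:3,3])@E[:3,:3];return q[:,:2]/q[:,2:]*f+[c["cx"],c["cy"]]
E
python3 - <<'E'
from h import *
im=cv2.imread("pics/top0.png")[185:285,220:353];cv2.imwrite("pics/crop0.png",cv2.resize(im,None,fx=6,fy=6,interpolation=cv2.INTER_CUBIC))
C=[ray("top",u,v,.016) for u,v in[(203,124),(490,182),(458,381),(157,322)]]
for c in C:print(c.round(4))
for i in range(4):print(np.linalg.norm(C[i]-C[i-1]))
print(sum(C)/4)
for a,b in((1,0),(2,3),(3,0),(2,1)): d=C[b]-C[a];print(np.degrees(np.arctan2(d[1],d[0])))
E
```

```text
[0.7649 0.1174 0.016 ]
[ 0.6819 -0.3685  0.016 ]
[ 0.3524 -0.311   0.016 ]
[0.4357 0.1743 0.016 ]
0.3341172032507769
0.4929073548074941
0.334466005457537
0.4924364017731784
[ 0.55870679 -0.09694701  0.016     ]
80.29898887336982
80.25854870910491
-9.810908798051734
-9.89149220841749
```

View pics/crop0.png

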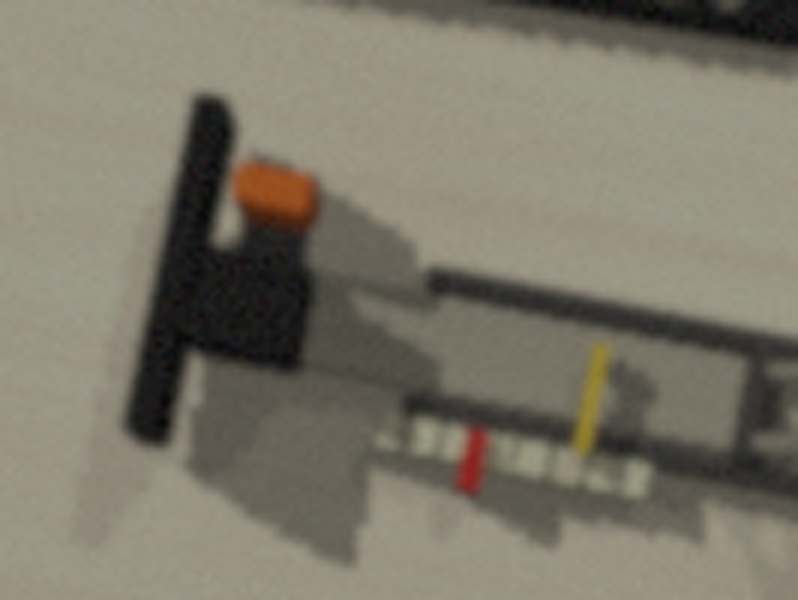

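Crop: crossbar ends at (212,97) and (148,443), stem inner corners at (310,272) and (297,368), tab at (235–318, 160–225). The pointer tip is at (583,450) and the red mark's inner end at (480,432).

```bash
cat >> h.py <<'E'
YAW=np.radians(-9.75);O=np.array([.5587,-.0969])
M=np.array([[np.cos(YAW),-np.sin(YAW)],[np.sin(YAW),np.cos(YAW)]])
def tray(p): return np.r_[(np.array(p)[:2]-O)@M,p[2]]
def world(p): return np.r_[M@np.array(p)[:2]+O,p[2]]
E
python3 - <<'E'
from h import *
g=lambda x,y,z:tray(ray("top",220+(x+.5)/6-.5,185+(y+.5)/6-.5,z))
for n,a in dict(bar1=(212,97,.056),bar2=(148,443,.056),stem1=(312,272,.056),stem2=(297,368,.056),tab1=(235,182,.056),tab2=(318,200,.056),tip=(583,452,.031),mark=(478,432,.031)).items():print(n,(g(*a)*1000).round(1))
s=telemetry.observe();print(R.from_rotvec(s["ee_rot"]).as_matrix().round(3))
# goal: tool y along tray +-x , z down
for sg in(1,-1):
    y=sg*np.r_[M[:,0],0];z=np.array([0,0,-1.]);x=np.cross(y,z)
    Rg=R.from_matrix(np.c_[x,y,z]);R0=R.from_rotvec(s["ee_rot"])
    print(sg,np.degrees((R0.inv()*Rg).as_rotvec()),x)
    p=world([.003,.110,.2])-s["position"];print(p,100*R0.inv().apply(p))
E
```

```text
bar1 [ 49.5 129.9  56. ]
bar2 [-43.  127.4  56. ]
stem1 [ 9.2 94.9 56. ]
stem2 [-16.3  93.6  56. ]
tab1 [ 28.5 119.4  56. ]
tab2 [28.2 97.2 56. ]
tip [-21.   15.6  31. ]
mark [-21.2  44.3  31. ]
[[-0.901  0.434 -0.   ]
 [ 0.434  0.901 -0.001]
 [-0.    -0.001 -1.   ]]
1 [-6.31474274e-02  6.02586599e-02  7.40316309e+01] [0.1693495  0.98555606 0.        ]
[ 0.30922716 -0.55169646 -0.04802325] [-51.79940055 -36.27877666   4.86199413]
-1 [-6.50342564e-02 -6.81519634e-02 -1.05968336e+02] [-0.1693495  -0.98555606 -0.        ]
[ 0.30922716 -0.55169646 -0.04802325] [-51.79940055 -36.27877666   4.86199413]
```

```bash
python3 -m creep '9.18 -5 -3.5 0 0 0 7.4;9.18 -10 -7 0 0 0 14.8;9.18 -15 -10.5 0 0 0 22.2;9.18 -20 -14 0 0 0 29.6;9.18 -25 -17.5 0 0 0 37'
python3 - <<'E'
from h import *
s=telemetry.observe();R0=R.from_rotvec(s["ee_rot"])
y=np.r_[M[:,0],0];z=np.array([0,0,-1.]);x=np.cross(y,z);Rg=R.from_matrix(np.c_[x,y,z])
print(s["clock"],s["position"],s["joints"],np.degrees((R0.inv()*Rg).as_rotvec()))
print(100*R0.inv().apply(world([.003,.110,.2])-s["position"]))
E
```

```text
clock: 0.72
position: [0.4211, 0.295, 0.2486]
ee_rot: [-1.64, -2.679, 0.0]
force: [0.5, 0.8, -0.2]
width: 0.999
gripper_force: 0.0
0.725 [0.4210773  0.29501563 0.24861322] [-0.91464758  0.25304823  0.24824628  1.85557314 -0.07136506  1.04161064
 -0.16593259] [-5.31127861e-03  5.19285718e-04  3.67930359e+01]
[-32.53464324   1.26761911   4.86054787]
```

```bash
python3 -m creep '9.18 -6 0.2 1 0 0 7.4;9.18 -12 0.5 2 0 0 14.8;9.18 -18 0.7 3 0 0 22.2;9.18 -24 0.9 4 0 0 29.6;9.18 -30 1.2 4.8 0 0 36.8'; python3 -m creep '9.18 -1 -2.4 0 0 0 0;9.18 -1 -2.4 0 0 0 0' >/dev/null
python3 - <<'E'
from h import *
s=telemetry.observe();R0=R.from_rotvec(s["ee_rot"])
c=vision.camera_info("wrist");im=vision.get_image("wrist");cv2.imwrite("pics/w1.png",im[:,:,::-1]);np.save("w1.npy",c,allow_pickle=True)
y=np.r_[M[:,0],0];z=np.array([0,0,-1.]);x=np.cross(y,z);Rg=R.from_matrix(np.c_[x,y,z])
print(s["clock"],s["position"],tray(s["position"]),s["joints"],np.degrees((R0.inv()*Rg).as_rotvec()))
print(100*R0.inv().apply(world([.003,.110,.2])-s["position"]))
print(c)
E
```

```text
clock: 1.35
position: [0.5691, 0.0342, 0.2002]
ee_rot: [-2.402, -2.025, 0.0]
force: [0.3, 0.8, -0.5]
width: 1.001
gripper_force: 0.0
1.6 [0.54178584 0.02863019 0.20007431] [-0.03792833  0.12085263  0.20007431] [-0.51376478  0.36866734  0.48360339  1.86575524 -0.20603687  0.95879705
 -0.1067041 ] [-0.13208651  0.03726524  0.10194273]
[-1.09254190e+00  4.09090275e+00 -1.29400237e-03]
{'fov_y': 66.58961746806584, 'cx': 315.68828496516795, 'cy': 238.98762325280748, 'extrinsics': array([[ 0.985554  , -0.16037541, -0.05443387,  0.55640201],
       [-0.16934346, -0.93785397, -0.30290712,  0.11010232],
       [-0.00247217,  0.30774934, -0.95146426,  0.33535237],
       [ 0.        ,  0.        ,  0.        ,  1.        ]])}
```

View pics/w1.png

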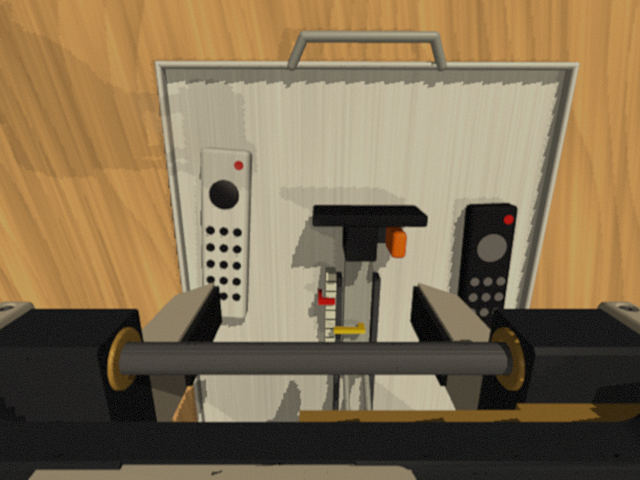

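Wrist view: crossbar across (314–427, 207–225), orange tab at (397,242), red mark's inner end near (335,300), pointer tip near (335,329). Both are visible, so I'll enlarge that part.

Run:
```python
from h import *
im=cv2.imread("pics/w1.png")[198:342,285:440];cv2.imwrite("pics/crop1.png",cv2.resize(im,None,fx=4,fy=4,interpolation=cv2.INTER_CUBIC))
```

```text
(no output)
```

View pics/crop1.png

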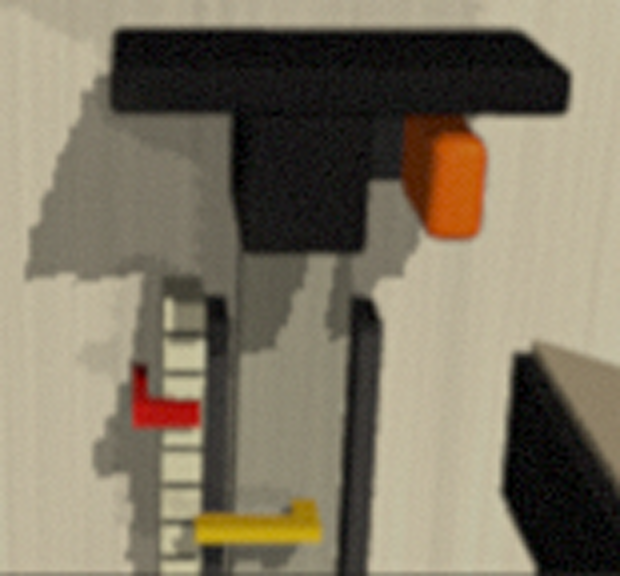

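Run:
```python
from h import *
c=np.load("w1.npy",allow_pickle=True).item()
g=lambda x,y,z:tray(ray("",285+(x+.5)/4-.5,198+(y+.5)/4-.5,z,c))*1000
for n,a in dict(barL=(112,112,.056),barR=(565,112,.056),stemL=(243,250,.056),stemR=(364,250,.056),tabR=(480,238,.056),tip=(197,530,.031),mark=(199,414,.031)).items():print(n,g(*a).round(1))
```

```text
barL [-40.4 124.4  56. ]
barR [ 49.4 124.5  56. ]
stemL [-13.7  95.1  56. ]
stemR [11.  95.1 56. ]
tabR [34.6 97.8 56. ]
tip [-20.8  14.   31. ]
mark [-20.8  44.7  31. ]
```

```bash
python3 -m creep '7.4 -1.3 4.2 0 0 0 0;7.4 -1.3 4.2 3 0 0 0;7.4 -1.3 4.2 6.5 0 0 0;7.4 -1.3 4.2 10 0 0 0;7.4 -1.3 4.2 10 0 0 0' 20
python3 - <<'E'
from h import *
s=telemetry.observe();print(tray(s["position"]))
c=vision.camera_info("wrist");im=vision.get_image("wrist");cv2.imwrite("pics/w2.png",im[:,:,::-1])
E
```

```text
clock: 2.28
position: [0.5812, 0.0112, 0.0987]
ee_rot: [-2.394, -2.029, 0.006]
force: [0.9, 0.8, 0.1]
width: 0.807
gripper_force: 0.0
[0.00390864 0.11035632 0.09865436]
```

View pics/w2.png

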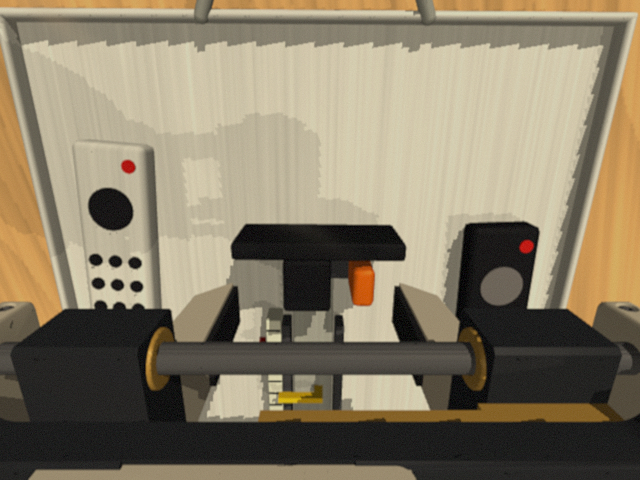

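Wrist view: the fingers (inner edges at about x=238 and 395) straddle the stem and tab (285–375), and the remotes are clear. I'll go down and start the pull.

```bash
python3 -m creep '7.4 -0.2 0 2 0 0 0;7.4 -0.2 0 4 0 0 0;7.4 -0.2 0 5.8 0 0 0;7.4 -0.2 0 5.8 0 0 0' 20
python3 - <<'E'
from h import *
s=telemetry.observe();print(tray(s["position"]),M.T@s["force"][:2])
E
```

```text
clock: 2.82
position: [0.5822, 0.0085, 0.0425]
ee_rot: [-2.397, -2.03, 0.001]
force: [-0.0, -0.6, 0.1]
width: 0.805
gripper_force: 0.0
[0.00526688 0.10783001 0.04248708] [ 0.0591057 -0.635516 ]
```

```bash
python3 -m creep '7.4 0.7 0 0 0 0 0;7.4 2 0 0 0 0 0;7.4 3.5 0 0 0 0 0;7.4 5 0 0 0 0 0;7.4 6.2 0 0 0 0 0' 20; python3 -m creep '7.4 0.3 0 0 0 0 0;7.4 0.5 0 0 0 0 0'
python3 - <<'E'
from h import *
s=telemetry.observe();print(tray(s["position"]),M.T@s["force"][:2])
E
```

```text
clock: 3.45
position: [0.5931, 0.0674, 0.0436]
ee_rot: [2.399, 2.025, -0.001]
force: [-0.0, -10.0, -1.2]
width: 0.804
gripper_force: 4.7
clock: 3.7
position: [0.5939, 0.072, 0.0436]
ee_rot: [2.398, 2.025, -0.001]
force: [-0.9, -9.2, -0.3]
width: 0.807
gripper_force: 4.5
[0.00611125 0.1724091  0.04359883] [ 0.71644526 -9.2071945 ]
```

```bash
python3 -m creep '7.4 0.2 -0.1 0.1 0 0 0;7.4 0.2 -0.1 0.1 0 0 0'; python3 -m creep '7.4 0.2 0 0 0 0 0;7.4 0.2 0 0 0 0 0'
python3 - <<'E'
from h import *
s=telemetry.observe();print(tray(s["position"]),M.T@s["force"][:2])
E
```

```text
clock: 3.95
position: [0.594, 0.0727, 0.0434]
ee_rot: [2.399, 2.022, 0.0]
force: [-1.3, -11.9, 5.6]
width: 0.807
gripper_force: 5.8
clock: 4.2
position: [0.594, 0.0728, 0.0434]
ee_rot: [2.399, 2.02, -0.003]
force: [-2.0, -16.9, 7.6]
width: 0.804
gripper_force: 8.5
[0.0060562  0.17326287 0.04335177] [  0.87653712 -17.00349622]
```

Force jumped to 17 N with no further travel, so the leg is at the stop. TCP tray y is 173.3 mm there. Now I'll let it back in.

```bash
python3 -m creep '7.4 -0.6 -0.1 0 0 0 0;7.4 -1.3 -0.2 0 0 0 0;7.4 -2.0 -0.2 0 0 0 0;7.4 -2.7 -0.2 0 0 0 0;7.4 -2.8 -0.2 0 0 0 0'
python3 - <<'E'
from h import *
s=telemetry.observe();print(tray(s["position"]),M.T@s["force"][:2])
ims=[]
for n in("scene","top","wrist"):
    im=vision.get_image(n)[:,:,::-1];cv2.imwrite(f"pics/{n}3.png",im)
    if n!="wrist":
        p=proj(n,world([-.02,.043,.031]))[0].astype(int);print(n,p)
    else:p=[320,330]
    x,y=max(p[0]-50,0),max(p[1]-50,0);print(n,x,y);ims.append(cv2.resize(im[y:y+100,x:x+100],(400,400),interpolation=cv2.INTER_CUBIC))
cv2.imwrite("pics/c3.png",np.hstack(ims[:2]))
E
```

```text
clock: 4.82
position: [0.5885, 0.0482, 0.0434]
ee_rot: [2.398, 2.022, 0.003]
force: [3.2, -7.3, 1.1]
width: 0.809
gripper_force: 3.6
[0.0047742  0.14808968 0.04335396] [ 4.3587262  -6.64759337]
scene [330 246]
scene 280 196
top [300 256]
top 250 206
wrist 270 280
```

View pics/c3.png

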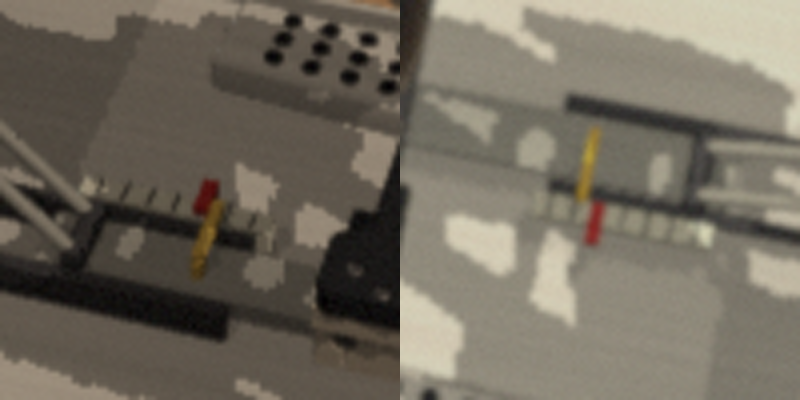

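Both cameras see the mark. Scene crop: pointer tip (215,202), red mark's inner end (205,211). Top crop, right half: tip (183,198), mark (197,203). The pointer is still a few mm past the mark.

Run:
```python
from h import *
g=lambda n,ox,oy,x,y:(tray(ray(n,ox+(x+.5)/4-.5,oy+(y+.5)/4-.5,.031))*1000).round(1)
print(g("scene",280,196,215,202),g("scene",280,196,205,211))
print(g("top",250,206,183,198),g("top",250,206,197,203))
# subpixel: rows of colour centroid lines in both full pictures
for n in("scene","top"):
    im=cv2.imread(f"pics/{n}3.png");h=cv2.cvtColor(im,cv2.COLOR_BGR2HSV).astype(int);p=proj(n,world([-.02,.043,.031]))[0]
    v,u=np.mgrid[:480,:640];near=(abs(u-p[0])<14)&(abs(v-p[1])<14)
    for nm,m in(("yel",(h[...,0]>15)&(h[...,0]<32)&(h[...,1]>120)),("red",((h[...,0]<8)|(h[...,0]>172))&(h[...,1]>120))):
        m=m&near; P=np.array([tray(ray(n,a,b,.031)) for a,b in zip(u[m],v[m])])*1000
        print(n,nm,m.sum(),P.mean(0).round(1),P[:,0].min().round(1),P[:,0].max().round(1))
```

```text
[-22.7  47.2  31. ] [-17.1  45.   31. ]
[-20.1  50.9  31. ] [-21.  45.  31.]
scene yel 65 [-7.5 49.1 31. ] -23.6 6.8
scene red 36 [-24.6  43.   31. ] -33.3 -15.0
top yel 40 [-10.8  51.5  31. ] -20.4 -0.0
top red 29 [-28.8  44.3  31. ] -36.8 -20.4
```

```bash
python3 -m creep '7.4 -0.3 0 0 0 0 0;7.4 -0.55 0 0 0 0 0;7.4 -0.55 0 0 0 0 0'
cat > meas.py <<'E'
from h import *
import sys
k=sys.argv[1];s=telemetry.observe();print(s["clock"],(tray(s["position"])*1000).round(1),M.T@s["force"][:2],s["width"]*91.8,s["gripper_force"])
ims=[]
for n in("scene","top"):
    im=np.mean([vision.get_image(n) for _ in range(3)],0).astype(np.uint8)[:,:,::-1].copy();cv2.imwrite(f"pics/{n}{k}.png",im)
    p=proj(n,world([-.02,.043,.031]))[0].astype(int)
    x,y=p[0]-25,p[1]-25;ims.append(cv2.resize(im[y:y+50,x:x+50],(400,400),interpolation=cv2.INTER_CUBIC))
    h=cv2.cvtColor(im,cv2.COLOR_BGR2HSV).astype(int)
    v,u=np.mgrid[:480,:640];near=(abs(u-p[0])<16)&(abs(v-p[1])<16);r={}
    for nm,m in(("yel",(h[...,0]>15)&(h[...,0]<32)&(h[...,1]>120)),("red",((h[...,0]<8)|(h[...,0]>172))&(h[...,1]>120))):
        m=m&near;r[nm]=np.mean([tray(ray(n,a,b,.031)) for a,b in zip(u[m],v[m])],0)*1000;print(n,nm,m.sum(),r[nm].round(1))
    print("diff y",(r["yel"]-r["red"])[1])
cv2.imwrite(f"pics/c{k}.png",np.hstack(ims))
E
python3 meas.py 4
```

```text
clock: 5.35
position: [0.5876, 0.0433, 0.0433]
ee_rot: [2.398, 2.023, 0.003]
force: [2.8, -8.5, 2.3]
width: 0.809
gripper_force: 3.7
5.35 [  4.8 143.1  43.3] [ 4.22128867 -7.90183421] 74.25529939340687 3.7342914193868637
scene yel 70 [-5.4 44.  31. ]
scene red 18 [-28.9  43.2  31. ]
diff y 0.8275940558804464
top yel 46 [-9.4 46.6 31. ]
top red 27 [-29.6  44.3  31. ]
diff y 2.2865017646742984
```

View pics/c4.png

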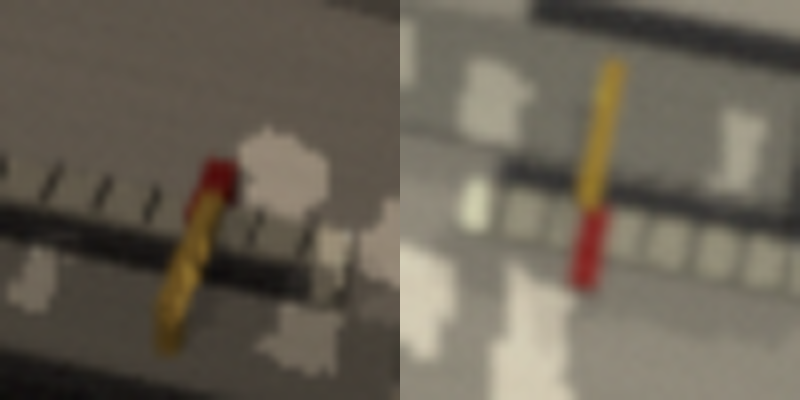

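Scene crop: the yellow pointer covers part of the red mark. Top crop: pointer end (592,208), mark start (600,207), so about 1 px of offset remains. I'll work out sub-pixel offsets using the initial unoccluded pictures as well.

```bash
cat > sub.py <<'E'
from h import *
def meas(n,path,yy,c=None,z=.031,ym=44):
    im=cv2.imread(path).astype(float);B,G,Rr=im[...,0],im[...,1],im[...,2];o=[]
    for nm,w,xc,yc in(("yel",np.clip((Rr+G)/2-B-25,0,None)*(G>.55*Rr),-14,yy),("red",np.clip(Rr-G-25,0,None)*(G<.5*Rr),-28,ym)):
        p=proj(n,world([xc/1000,yc/1000,z]),c)[0].astype(int)
        v,u=np.mgrid[p[1]-18:p[1]+19,p[0]-18:p[0]+19];u,v=u.ravel(),v.ravel()
        P=np.array([tray(ray(n,a,b,z,c)) for a,b in zip(u,v)])*1000;ww=w[v,u]*(abs(P[:,0]-xc)<6.5)*(abs(P[:,1]-yc)<9)
        q=(P*ww[:,None]).sum(0)/ww.sum();sd=np.sqrt((ww*(P[:,1]-q[1])**2).sum()/ww.sum());o.append(q[1]);print(path,nm,q[:2].round(2),"sd",sd.round(2))
    print("  diff",round(o[0]-o[1],2))
if __name__=="__main__":
    c=np.load("w1.npy",allow_pickle=True).item()
    meas("top","pics/top0.png",15);meas("scene","pics/scene0.png",15);meas("w","pics/w1.png",15,c)
    for k,y in((3,50),(4,45)):
        meas("top",f"pics/top{k}.png",y);meas("scene",f"pics/scene{k}.png",y)
E
python3 sub.py
```

```text
pics/top0.png yel [-13.82  16.32] sd 1.48
pics/top0.png red [-28.41  44.25] sd 1.13
  diff -27.94Traceback (most recent call last):
  File "sub.py", line 12, in <module>
    meas("top","pics/top0.png",15);meas("scene","pics/scene0.png",15);meas("w","pics/w1.png",15,c)
                                   ~~~~^^^^^^^^^^^^^^^^^^^^^^^^^^^^^^
  File "sub.py", line 7, in meas
    P=np.array([tray(ray(n,a,b,z,c)) for a,b in zip(u,v)])*1000;ww=w[v,u]*(abs(P[:,0]-xc)<6.5)*(abs(P[:,1]-yc)<9)
                     ~~~^^^^^^^^^^^
  File "h.py", line 5, in ray
    c=c or vision.camera_info(n);f=240/np.tan(np.radians(c["fov_y"]/2));E=np.array(c["extrinsics"])
           ~~~~~~~~~~~~~~~~~~^^^
ValueError: time passes only in moves, steps and waits
```

```bash
sed -i 's/^def ray/from functools import lru_cache\nvision_ci=lru_cache(None)(vision.camera_info)\ndef ray/; s/c=c or vision.camera_info(n)/c=c or vision_ci(n)/' h.py; python3 sub.py
```

```text
pics/top0.png yel [-13.82  16.32] sd 1.48
pics/top0.png red [-28.41  44.25] sd 1.13
  diff -27.94
pics/scene0.png yel [-13.77  13.58] sd 1.77
pics/scene0.png red [-27.02  43.13] sd 1.55
  diff -29.55
pics/w1.png yel [-14.08  14.19] sd 2.25
pics/w1.png red [-28.52  45.15] sd 2.25
  diff -30.96
pics/top3.png yel [-14.27  51.55] sd 1.45
pics/top3.png red [-28.53  44.51] sd 0.96
  diff 7.04
pics/scene3.png yel [-13.07  48.52] sd 1.38
pics/scene3.png red [-27.08  43.03] sd 1.48
  diff 5.49
pics/top4.png yel [-14.09  46.57] sd 1.49
pics/top4.png red [-28.91  44.59] sd 1.04
  diff 1.98
pics/scene4.png yel [-13.71  43.7 ] sd 1.51
pics/scene4.png red [-28.87  42.95] sd 1.5
  diff 0.74
```

Across all three cameras the data agree if the pointer sits about 5 mm higher than the mark. The top view is free of that parallax and puts the mark at about 28.0 mm. I need to go in 2 mm.

```bash
python3 -m creep '7.4 -0.2 -0.1 0 0 0 0;7.4 -0.2 -0.15 0 0 0 0;7.4 -0.2 -0.15 0 0 0 0'; python3 meas.py 5
python3 - <<'E'
from sub import *
meas("top","pics/top5.png",43)
E
```

```text
clock: 6.02
position: [0.586, 0.0417, 0.0433]
ee_rot: [2.397, 2.023, 0.003]
force: [3.2, -8.0, 0.6]
width: 0.806
gripper_force: 3.7
6.025 [  3.4 141.2  43.3] [ 4.5295536  -7.37590383] 74.01986077932077 3.6854369938373566
scene yel 73 [-5.3 42.2 31. ]
scene red 21 [-27.8  43.8  31. ]
diff y -1.5078738551326154
top yel 47 [-9.  44.8 31. ]
top red 26 [-29.9  44.3  31. ]
diff y 0.5353277334963664
pics/top5.png yel [-14.05  44.76] sd 1.5
pics/top5.png red [-29.09  44.5 ] sd 1.0
  diff 0.26
```

```bash
python3 -m creep '6.5 0 0 0 0 0 0;5.5 0 0 0 0 0 0;4.7 0 0 0 0 0 0;4.0 0 0 0 0 0 0;3.4 0 0 0 0 0 0' 20; python3 -m creep '3.2 0 0 0 0 0 0;3.2 0 0 0 0 0 0;3.2 0 0 0 0 0 0' 25; python3 meas.py 6
python3 - <<'E'
from sub import *
meas("top","pics/top6.png",43)
E
```

```text
clock: 6.95
position: [0.5873, 0.0416, 0.0441]
ee_rot: [2.396, 2.022, 0.006]
force: [4.0, -8.3, 3.0]
width: 0.407
gripper_force: 23.1
clock: 7.32
position: [0.5872, 0.0416, 0.0441]
ee_rot: [2.396, 2.022, 0.006]
force: [4.6, -8.0, 5.1]
width: 0.406
gripper_force: 27.0
7.325 [  4.7 141.4  44.1] [ 5.94303516 -7.13895991] 37.29041203487899 26.96351662511006
scene yel 68 [-4.9 42.1 31. ]
scene red 22 [-28.1  43.8  31. ]
diff y -1.7403220428445607
top yel 48 [-8.9 44.9 31. ]
top red 25 [-30.   44.2  31. ]
diff y 0.6746439683925303
pics/top6.png yel [-14.1   44.78] sd 1.5
pics/top6.png red [-29.09  44.5 ] sd 1.0
  diff 0.28
```

```bash
python3 -m creep '3.2 -0.03 0 0 0 0 0;3.2 -0.03 0 0 0 0 0;3.2 -0.03 0 0 0 0 0' 35; python3 meas.py 7
python3 - <<'E'
from sub import *
meas("top","pics/top7.png",43)
a=cv2.imread("pics/c7.png");b=vision.get_image("wrist")[180:380,220:420,::-1]
cv2.imwrite("pics/f7.png",np.hstack([cv2.resize(a,(500,250)),cv2.resize(b,(250,250))]))
E
```

```text
clock: 8.0
position: [0.5871, 0.0415, 0.0441]
ee_rot: [2.396, 2.022, 0.007]
force: [3.8, -7.2, 4.2]
width: 0.406
gripper_force: 37.5
8.0 [  4.6 141.3  44.1] [ 4.93113336 -6.48068583] 37.24850950368212 37.53257317584939
scene yel 70 [-5.2 42.  31. ]
scene red 22 [-28.1  43.8  31. ]
diff y -1.8133739469386896
top yel 46 [-9.3 44.8 31. ]
top red 26 [-29.9  44.3  31. ]
diff y 0.49946974552012335
pics/top7.png yel [-14.11  44.75] sd 1.48
pics/top7.png red [-29.06  44.51] sd 0.99
  diff 0.24
```

View pics/f7.png

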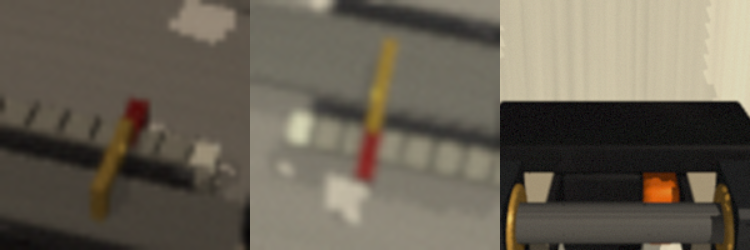

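The top crop shows the pointer (372,130) running straight into the mark (372,133). The wrist view shows the orange tab pinched between the finger and the stem. I'm handing it in.

```bash
python3 -c "
from cell import job;print(job.sign_off())"
```

```text
the job is handed in; nothing more can be done
None
```

The job is handed in: I pulled the leg to its stop, let it back to the red mark (about 28 mm; last top picture about 0.2 mm off), and shut the cam, with the gripper still holding pull head and cam at about 37 N.

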